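# Tick off the picked blind parts on the tray keys

## Task

Each of the four picking trays holds one blind part behind a wide push key that stays down once pressed; tick the parts off in fitting order. With the closed fingers press fully down first the key of the tray with the L-shaped bracket, next that of the tray with the round flat chain drive housing, and last that of the tray with the flanged end cap. Leave the key of the tray with the small U-shaped clip up, and do not pick up or shift any of the parts or the things standing around.

Things in the scene. Friction and masses are not known exactly. Their poses are not given: they have to be found in the camera images.
- tray_bracket: Fixed dark steel picking tray that holds the L-shaped white bracket; 140 (x) x 80 (y) mm, origin under its middle on the bench, front towards -x. The front 55 mm is a block 22 mm high that carries the key (key centre at x = -42.5 mm, y = 0 of the tray frame); the rest is an open pan with a 20 mm high rim, floor 5 mm above the bench. The four trays stand in a row from left to right, about 150 mm apart, in any order, each turned a little.
- key_bracket_top (a point): Centre of the top face of the push key of the tray with the L-shaped white bracket: a ribbed aluminium key, 36 (x) x 48 (y) mm, top 35 mm above the bench when up and 27 mm when fully down (the collar round it is 25 mm high). Axes as the tray's. It moves with the key.
- key_bracket (a joint): Travel of that key, m: 0 up, 0.008 fully down on its stop. It slides straight down, resists with about 3 N all the way, has no spring and stays where it is left.
- part_bracket: Loose white L-shaped bracket, 35x48x57 mm, standing on one leg, lying in its tray's pan. Origin at the centre of its underside.
- tray_drive: Fixed dark steel picking tray that holds the round flat chain drive housing; 140 (x) x 80 (y) mm, origin under its middle on the bench, front towards -x. The front 55 mm is a block 22 mm high that carries the key (key centre at x = -42.5 mm, y = 0 of the tray frame); the rest is an open pan with a 20 mm high rim, floor 5 mm above the bench. The four trays stand in a row from left to right, about 150 mm apart, in any order, each turned a little.
- key_drive_top (a point): Centre of the top face of the push key of the tray with the round flat chain drive housing: a ribbed aluminium key, 36 (x) x 48 (y) mm, top 35 mm above the bench when up and 27 mm when fully down (the collar round it is 25 mm high). Axes as the tray's. It moves with the key.
- key_drive (a joint): Travel of that key, m: 0 up, 0.008 fully down on its stop. It slides straight down, resists with about 3 N all the way, has no spring and stays where it is left.
- part_drive: Loose white flat round housing with a centre hole and a small tab, 58x48x15 mm, lying in its tray's pan. Origin at the centre of its underside.
- tray_cap: Fixed dark steel picking tray that holds the white flanged tube end cap; 140 (x) x 80 (y) mm, origin under its middle on the bench, front towards -x. The front 55 mm is a block 22 mm high that carries the key (key centre at x = -42.5 mm, y = 0 of the tray frame); the rest is an open pan with a 20 mm high rim, floor 5 mm above the bench. The four trays stand in a row from left to right, about 150 mm apart, in any order, each turned a little.
- key_cap_top (a point): Centre of the top face of the push key of the tray with the white flanged tube end cap: a ribbed aluminium key, 36 (x) x 48 (y) mm, top 35 mm above the bench when up and 27 mm when fully down (the collar round it is 25 mm high). Axes as the tray's. It moves with the key.
- key_cap (a joint): Travel of that key, m: 0 up, 0.008 fully down on its stop. It slides straight down, resists with about 3 N all the way, has no spring and stays where it is left.
- part_cap: Loose white end cap: round flange 45 mm across with a narrower tube upward, 26 mm high, lying in its tray's pan. Origin at the centre of its underside.
- tray_clip: Fixed dark steel picking tray that holds the small U-shaped clip; 140 (x) x 80 (y) mm, origin under its middle on the bench, front towards -x. The front 55 mm is a block 22 mm high that carries the key (key centre at x = -42.5 mm, y = 0 of the tray frame); the rest is an open pan with a 20 mm high rim, floor 5 mm above the bench. The four trays stand in a row from left to right, about 150 mm apart, in any order, each turned a little.
- key_clip_top (a point): Centre of the top face of the push key of the tray with the small U-shaped clip: a ribbed aluminium key, 36 (x) x 48 (y) mm, top 35 mm above the bench when up and 27 mm when fully down (the collar round it is 25 mm high). Axes as the tray's. It moves with the key.
- key_clip (a joint): Travel of that key, m: 0 up, 0.008 fully down on its stop. It slides straight down, resists with about 3 N all the way, has no spring and stays where it is left.
- part_clip: Loose white small U-shaped clip, 16x29x22 mm, lying in its tray's pan. Origin at the centre of its underside.
- marker: Black marker, 13x149x14 mm, loose on the bench in front of the trays. Bystander; origin at the centre of its underside.
- pen: Blue pen, 8x144x10 mm, loose, lying along x between two trays. Bystander; origin at the centre of its underside.
- strip: White plastic strip, 11x75x9 mm, loose, lying along x between two trays. Bystander; origin at the centre of its underside.
Things that resemble listed ones, but are neither listed nor needed, are in the scene too. Leave any blue look-alike of the tray_cap alone.

How it is judged:
On the way, in this order (a step that is already met when the one before it is completed fails the run):
1. the key of the bracket tray is fully down (value of joint key_bracket above 0.0062 m and value of joint each of key_drive, key_cap below 0.003 m), for 0.1 s.
2. then the key of the chain drive tray is fully down too (value of joint each of key_bracket, key_drive above 0.0062 m and value of joint key_cap below 0.003 m), for 0.1 s.
3. then the key of the end cap tray is fully down too (value of joint each of key_bracket, key_drive, key_cap above 0.0062 m), for 0.1 s.
At the end, for the whole second after the job is handed in: The keys of the bracket, chain drive and end cap trays are down (more than 6.2 of 8 mm), the key of the clip tray is up (less than 3 mm down), and every part lies at rest in its own tray (within 55 mm of the tray's middle) (all of step 3 and value of joint key_clip below 0.003 m and horizontal distance between part_bracket and tray_bracket below 0.055 m and horizontal distance between part_drive and tray_drive below 0.055 m and horizontal distance between part_cap and tray_cap below 0.055 m and horizontal distance between part_clip and tray_clip below 0.055 m and linear speed of each of part_bracket, part_drive, part_cap, part_clip below 0.02 m/s); the robot touches nothing.
It fails at once if the chain drive key goes down (over 3 mm) before the bracket key is down (value of joint key_drive above 0.003 m and value of joint key_bracket below 0.0062 m).
It fails at once if the end cap key goes down (over 3 mm) before the chain drive key is down (value of joint key_cap above 0.003 m and value of joint key_drive below 0.0062 m).
It fails at once if the key of the clip tray goes down (over 3 mm) (value of joint key_clip above 0.003 m).
It fails at once if a part in a tray is lifted or shifted by more than 12 mm (distance of any of part_bracket, part_drive, part_cap, part_clip from where it was at the start of the episode above 0.012 m).
It fails at once if a bystander is lifted or shifted by more than 15 mm (distance of any of marker, pen, strip from where it was at the start of the episode above 0.015 m).
It also fails if it takes over 43 s, if anything falls off the work surface, if the arm or the gripper's body presses on something with over 40 N, if the wrist force passes 120 N, or if a joint passes its speed limit or range.

## Robot

A 6-joint arm with a two-finger parallel gripper is mounted at the origin on a cart in front of the work surface, level with it; the furniture and walls round the work are solid. World frame = base frame: x ahead of the robot, y to its left, z up, the work surface at z = 0. Lengths are in m, angles in rad, forces in N, time in s.
With the tool pointing down it reaches from about 0.35 to 1 m from the base axis. Payload 7.1 kg.
Tool frame: the origin (TCP) lies between the finger pads; the fingertips stand 22 mm ahead of it and the grasp point (between the pads) lies 3 mm ahead of it; x points along the fingers, y is the direction in which the jaws open and shut, and the axes are right-handed (so a half turn about x gives the same grasp; the last joint's range is limited). The gripper opens to 85 mm and grips with 20 to 120 N. Pads are 22 mm wide; open, the fingers measure 114 mm over their backs; the gripper's body (76 mm by 85 mm) begins 54 mm behind the grasp point. The pads swing forward as they close: fully open they stand 13 mm farther back than shut.
Start: joints at [1.25, 0.423, 1.63, -0, 1.089, -0.019], TCP at [0.186, 0.597, 0.226] pointing down, gripper open.
Joint ranges: [-3, 3], [-0.9, 2.11], [0.09, 2.58], [-1.31, 4.45], [0.11, 2.69], [-2.54, 2.54]. Speed limits (rad/s): [2.39, 2.39, 3.01, 3.14, 3.14, 3.14].

## Interface

Orientations are given as a rotation vector (axis times angle).
In Python, from rig import manip gives the robot as it stands. The module is installed in compiled form; this text tells all that it offers. Calls block until the motion is done:
- manip.move_to(position, orientation): joint-space move of the TCP to a pose.
- manip.servo_line(position, orientation=None, rate=0.15): straight line of the TCP; orientation=None keeps the orientation; rate is the mean speed in m/s.
- manip.set_joints(angles): joint-space move.
- manip.command_gripper(opening, f_grip=None): finger opening in m; f_grip is the grip in N (None keeps the last); returns when the fingers have stopped.
- manip.hold(seconds).
- manip.solve_ik(position, orientation): joint angles nearest the present ones, or None.
- manip.camera(name): name is "scene" or "top" or "wrist"; returns a dict with "image" (400x640x3 uint8, red, green, blue), "fx", "fy", "cx", "cy" (pixels), "cam_to_world" (4x4, takes a point from camera to world coordinates); the wrist camera has in their place "mount" (4x4, takes a point from camera to tool coordinates, whose origin is the TCP and whose axes are the tool frame's). Camera axes: x right, y down, z forward; pixel columns grow to the right and rows downward; lengths in m; the calibration is good to about 2 mm. A picture is of the moment at which its call begins: read the wrist's pose just before it. There is no depth.
A pose or a line that the arm cannot do raises manip.IKError and nothing moves.
- manip.sign_off(): hands the job in, once; it reports no verdict.
Readings, each from a call of its own:
- manip.get_time(): time.
- manip.get_joint_positions(): joint angles.
- manip.get_joint_vel(): joint speeds.
- manip.get_tau(): joint torques, N m.
- manip.get_position(): TCP position.
- manip.get_ee_rot(): TCP orientation.
- manip.get_contact_force(): force on the tool from outside, world axes, zero at the start.
- manip.get_torque(): the same for the moment, N m.
- manip.get_width(): finger opening in m.
Only numpy, scipy, OpenCV 4.12 (cv2) and the standard library are available. Lean on these libraries where they do the work, as an engineer would, in place of code of your own. Each camera call takes 0.05 s, during which the arm holds its last target.

## Working session

There is one attempt and no reset: what is moved stays moved. The work goes in short steps, each a Python script; the robot and the scene stay as the last script left them, time stands still between calls to the robot, and variables do not carry over. Pictures are saved under pics/ and viewed, and the job is handed in when it is done.

```bash
mkdir -p pics && python3 - <<'E'
from rig import manip
import cv2,numpy as np,pickle
d={}
for n in("scene","top"):
    c=manip.camera(n);d[n]=c
    cv2.imwrite(f"pics/{n}0.png",c["image"][:,:,::-1])
    print(n,c["fx"],c["cx"],c["cy"],np.round(c["cam_to_world"],3).tolist())
pickle.dump(d,open("cams.pkl","wb"))
print(manip.get_time(),manip.get_ee_rot(),manip.get_position())
E
```

```text
scene 443.4743409863533 327.216239243435 195.95278025143446 [[-0.564, -0.51, 0.65, -0.257], [-0.826, 0.354, -0.438, 0.664], [-0.007, -0.784, -0.621, 0.753], [0.0, 0.0, 0.0, 1.0]]
top 466.7841663229706 317.21625152403055 201.76202670273207 [[0.022, -0.984, 0.176, 0.274], [-1.0, -0.025, -0.016, 0.189], [0.02, -0.176, -0.984, 1.188], [0.0, 0.0, 0.0, 1.0]]
0.1 [ 0.23580575  1.55801509 -0.23798655] [0.1856004  0.59627747 0.22530431]
```

View pics/scene0.png

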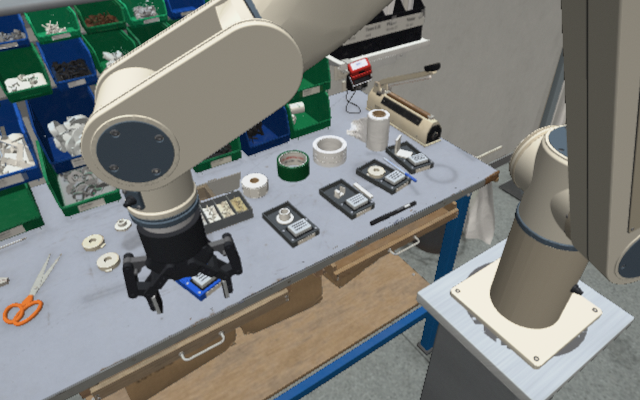

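View pics/top0.png

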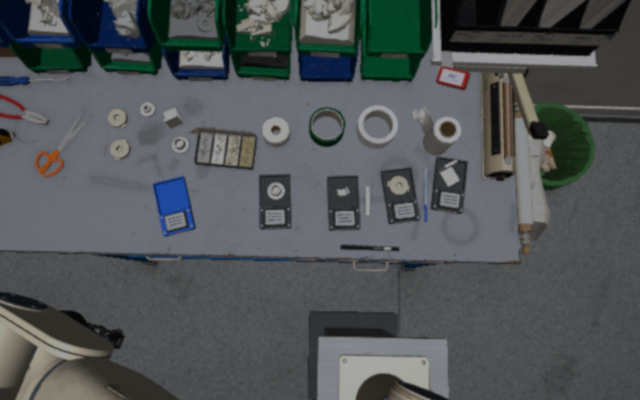

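```bash
python3 - <<'E'
import cv2,pickle
d=pickle.load(open("cams.pkl","rb"))
t=d["top"]["image"][:,:,::-1];s=d["scene"]["image"][:,:,::-1]
cv2.imwrite("pics/crop_top.png",cv2.resize(t[150:260,250:480],None,fx=3.4,fy=3.4,interpolation=cv2.INTER_CUBIC))
cv2.imwrite("pics/crop_scene.png",cv2.resize(s[120:260,255:445],None,fx=4,fy=4,interpolation=cv2.INTER_CUBIC))
E
```

```text
(no output)
```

View pics/crop_top.png

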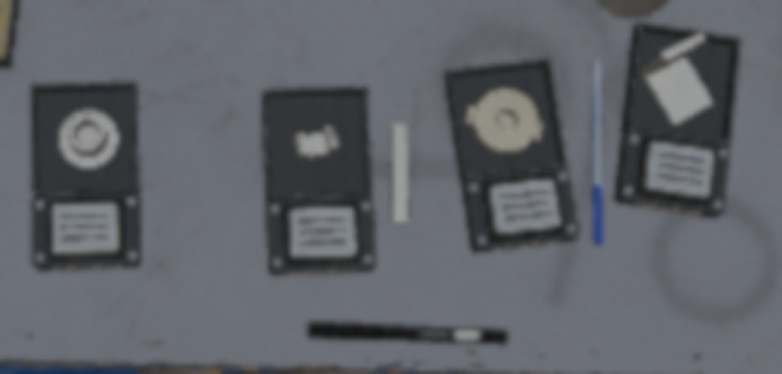

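View pics/crop_scene.png

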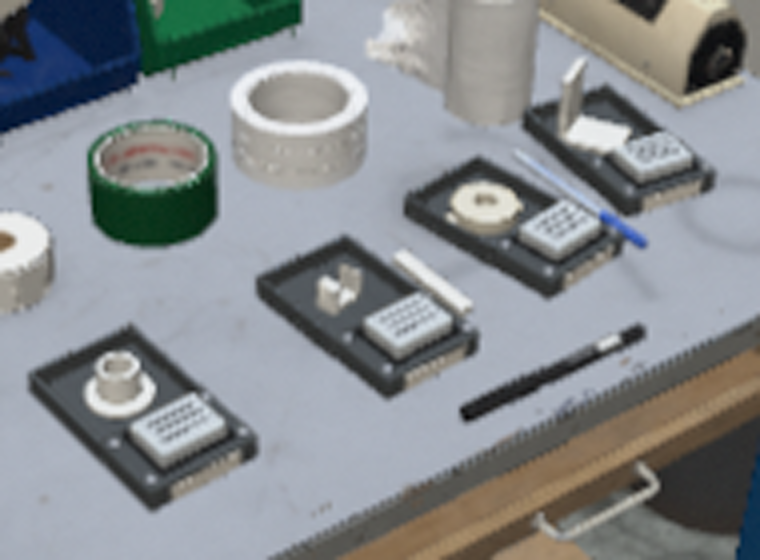

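The crops identify the parts (top-view pixels, left to right):
- Flange with tube at (275,190): the cap tray.
- U-clip at (343,192): the clip tray.
- Round flat disc with tabs at (399,185): the drive tray.
- Upright L at (450,176): the bracket tray.
- The blue tray at (174,206) is the look-alike and stays untouched.

Next I locate the keys.

```bash
cat > loc.py <<'E'
import cv2,numpy as np
def ray(c,px,z):
    K=np.array([[c["fx"],0,c["cx"]],[0,c["fy"],c["cy"]],[0,0,1]])
    T=c["cam_to_world"];r=T[:3,:3]@np.linalg.inv(K)@np.array([px[0],px[1],1.]);o=T[:3,3]
    return o+r*(z-o[2])/r[2]
def proj(c,P):
    T=c["cam_to_world"];p=T[:3,:3].T@(np.asarray(P)-T[:3,3]);return np.array([c["fx"]*p[0]/p[2]+c["cx"],c["fy"]*p[1]/p[2]+c["cy"]])
E
python3 - <<'E'
import pickle,cv2,numpy as np
from loc import *
d=pickle.load(open("cams.pkl","rb"))
c=d["top"];im=c["image"]
k0={n:(250+x/3.4,150+y/3.4) for n,(x,y) in dict(bracket=(680,168),drive=(526,205),cap=(85,228),clip=(322,232)).items()}
S=6
out=d["scene"]["image"][:,:,::-1].copy()
for n,(u,v) in k0.items():
    x0,y0=int(u)-12,int(v)-10
    g=cv2.cvtColor(im[y0:y0+21,x0:x0+25],cv2.COLOR_RGB2GRAY)
    g=cv2.resize(g,None,fx=S,fy=S,interpolation=cv2.INTER_CUBIC)
    m=(g>105).astype(np.uint8);m=cv2.morphologyEx(m,cv2.MORPH_CLOSE,np.ones((25,25)))
    cs,_=cv2.findContours(m,0,1)
    ct=min(cs,key=lambda a:-cv2.contourArea(a)if cv2.pointPolygonTest(a,(75,63),False)>=0 else 0)
    r=cv2.minAreaRect(ct);b=(cv2.boxPoints(r)+.5)/S-.5+[x0,y0]
    W=np.array([ray(c,p,.035) for p in b]);C=W.mean(0)
    L=[np.linalg.norm(W[i]-W[(i+1)%4]) for i in range(2)]
    e=W[1]-W[0] if L[0]>L[1] else W[2]-W[1]; yaw=(np.degrees(np.arctan2(-e[0],e[1]))+90)%180-90
    print(n,np.round(C,4),np.round(L,4),"yaw",yaw.round(1),"px",b.mean(0).round(1),"scene",proj(d["scene"],C).round(1))
    cv2.circle(out,tuple(proj(d["scene"],C).round().astype(int).tolist()),1,(0,0,255),-1)
cv2.imwrite("pics/chk.png",cv2.resize(out[120:260,255:445],None,fx=4,fy=4,interpolation=cv2.INTER_NEAREST))
E
```

```text
bracket [ 0.4957 -0.1637  0.035 ] [0.0353 0.0471] yaw -6.4 px [449.5 199.3] scene [417.5 156.8]
drive [ 0.465  -0.0482  0.035 ] [0.0475 0.0356] yaw 9.6 px [404.  210.2] scene [394.5 175. ]
cap [0.4404 0.2756 0.035 ] [0.0468 0.0346] yaw 2.9 px [274.7 216.7] scene [299.2 224.7]
clip [0.4423 0.1009 0.035 ] [0.0472 0.0349] yaw 1.4 px [344.7 217.7] scene [356.5 198.4]
```

View pics/chk.png

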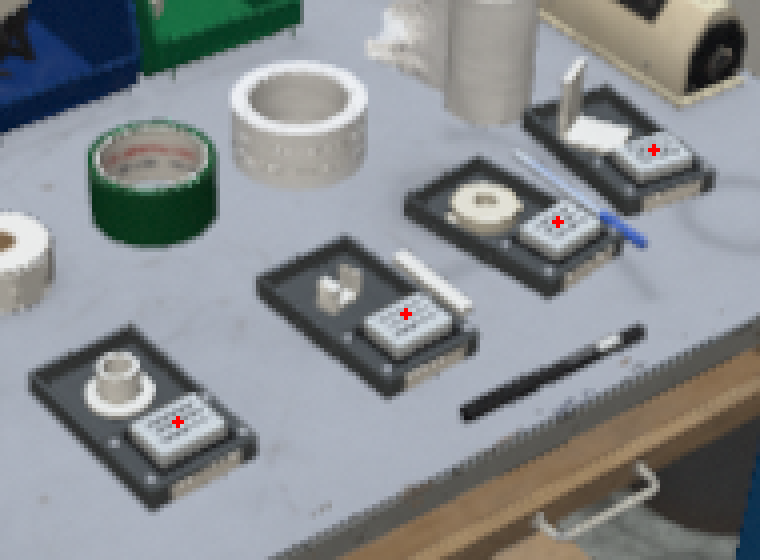

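```bash
cat >> loc.py <<'E'
from rig import manip
from scipy.spatial.transform import Rotation as R
KEYS=dict(bracket=(.4957,-.1637,-6.4),drive=(.465,-.0482,9.6),cap=(.4404,.2756,2.9))
def ori(yaw):
    # candidates: x down, jaw axis along tray y, either sign; take nearest to present
    a=np.radians(yaw);cur=R.from_rotvec(manip.get_ee_rot());best=None
    for s in(1,-1):
        y=s*np.array([-np.sin(a),np.cos(a),0]);x=np.array([0,0,-1.])
        r=R.from_matrix(np.c_[x,y,np.cross(x,y)])
        ang=(cur.inv()*r).magnitude()
        if best is None or ang<best[0]:best=(ang,r)
    return best[1].as_rotvec()
def over(n,z=.13):
    x,y,w=KEYS[n];manip.move_to([x,y,z],ori(w))
def press(n):
    x,y,w=KEYS[n];f0=np.array(manip.get_contact_force())[2]
    manip.servo_line([x,y,.062],rate=.12)
    for z in np.arange(.059,.0429,-.001):
        manip.servo_line([x,y,z],rate=.02)
        f=manip.get_contact_force()[2]-f0;p=manip.get_position()
        print(f"{z:.3f} {p[2]:.4f} {f:.1f}",end=" | ")
        if f>15: break
    print(n,"xy",np.round(p[:2],4),"t",manip.get_time())
    manip.servo_line([x,y,.13],rate=.15)
E
python3 - <<'E'
from loc import *
manip.command_gripper(0.0)
over("bracket",.13)
print(manip.get_time(),manip.get_position(),manip.get_joint_positions(),manip.get_contact_force(),manip.get_width())
P=manip.get_position();Rm=R.from_rotvec(manip.get_ee_rot()).as_matrix()
c=manip.camera("wrist");im=c["image"][:,:,::-1].copy()
T=np.eye(4);T[:3,:3]=Rm;T[:3,3]=P;c["cam_to_world"]=T@c["mount"]
x,y,_=KEYS["bracket"]
for q,col in(((x,y,.035),(0,0,255)),(P+Rm[:,0]*.022,(0,255,0))):
    u=proj(c,q);print(u);cv2.circle(im,tuple(u.round().astype(int).tolist()),3,col,-1)
cv2.imwrite("pics/w1.png",im)
E
```

```text
3.775 [ 0.49601569 -0.16320708  0.13007044] [-3.40722103e-01  4.12913498e-01  1.92317274e+00  1.24804694e-04
  8.05289644e-01 -1.80068305e+00] [-0.03850297  0.66719146 -0.22737847] -0.00011967469194605725
[325.15157193 199.58845257]
[326.02558452 233.61515815]
```

View pics/w1.png

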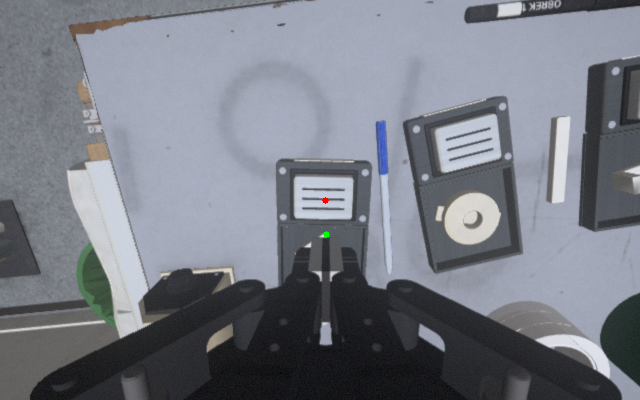

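The wrist view puts the estimate (325,200) on the middle rib of the bracket key, whose centre is about (324,197). That agrees to about 1–2 mm, so I press it.

```bash
python3 - <<'E'
from loc import *
press("bracket")
c=manip.camera("wrist");cv2.imwrite("pics/w2.png",c["image"][:,:,::-1])
print(manip.get_time())
E
```

```text
0.059 0.0594 0.0 | 0.058 0.0581 0.5 | 0.057 0.0569 -1.0 | 0.056 0.0559 -0.4 | 0.055 0.0549 -0.4 | 0.054 0.0539 0.3 | 0.053 0.0529 0.2 | 0.052 0.0519 0.3 | 0.051 0.0509 1.2 | 0.050 0.0499 0.2 | 0.049 0.0489 0.1 | 0.048 0.0480 1.0 | 0.047 0.0469 -1.3 | 0.046 0.0459 1.1 | 0.045 0.0449 0.5 | 0.044 0.0439 0.5 | 0.043 0.0429 0.2 | bracket xy [ 0.4956 -0.1637] t 8.8417
9.625
```

View pics/w2.png

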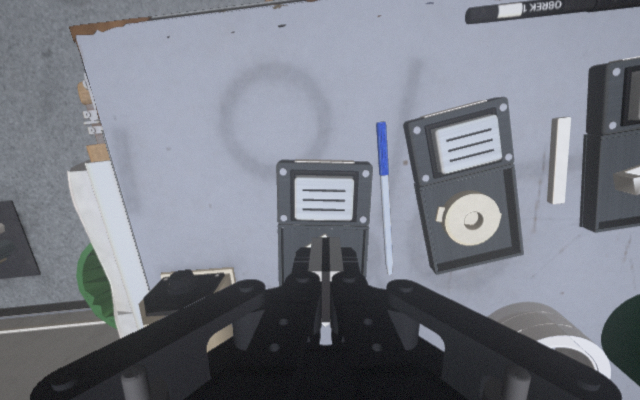

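```bash
python3 - <<'E'
import cv2,numpy as np
a=[cv2.imread(f"pics/w{i}.png") for i in(1,2)]
cv2.imwrite("pics/cmp.png",cv2.resize(np.hstack([i[150:240,265:385] for i in a]),None,fx=3.3,fy=3.3,interpolation=cv2.INTER_CUBIC))
for i in a:
    m=(cv2.cvtColor(i,6)[150:228,265:385]>150).astype(np.uint8);m=cv2.morphologyEx(m,3,np.ones((9,9)))
    print([ (cv2.boundingRect(k),np.round(cv2.minAreaRect(k),1) if 0 else cv2.minAreaRect(k)) for k in cv2.findContours(m,0,2)[0] if cv2.contourArea(k)>500])
E
```

```text
[((0, 0, 120, 78), ((59.5, 38.5), (77.0, 119.0), 90.0))]
[((0, 0, 120, 78), ((59.5, 38.5), (77.0, 119.0), 90.0))]
```

View pics/cmp.png

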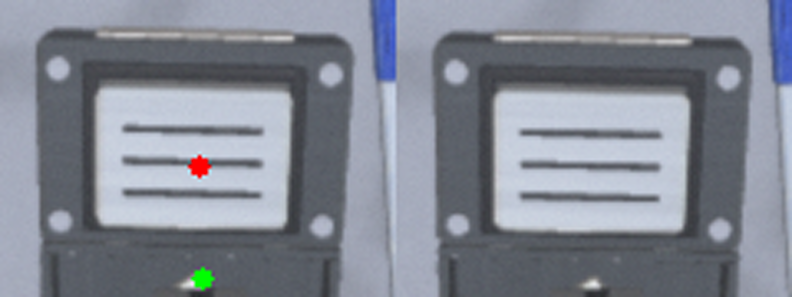

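The key has not moved and there was no contact force, so the tips end higher than I assumed. I go back down and look before pressing further.

```bash
python3 - <<'E'
from loc import *
x,y,w=KEYS["bracket"]
manip.servo_line([x,y,.044],rate=.15)
print(manip.get_position(),manip.get_contact_force(),manip.get_width())
c=manip.camera("wrist");w=c["image"][:,:,::-1]
s=manip.camera("scene")["image"][:,:,::-1]
cv2.imwrite("pics/w3.png",w)
cv2.imwrite("pics/s3.png",cv2.resize(s[90:210,340:480],None,fx=5,fy=5,interpolation=cv2.INTER_CUBIC))
E
```

```text
[ 0.49583212 -0.16373909  0.04399059] [-0.48349855  0.26228705  0.45279528] -0.0001078230484350263
```

View pics/w3.png

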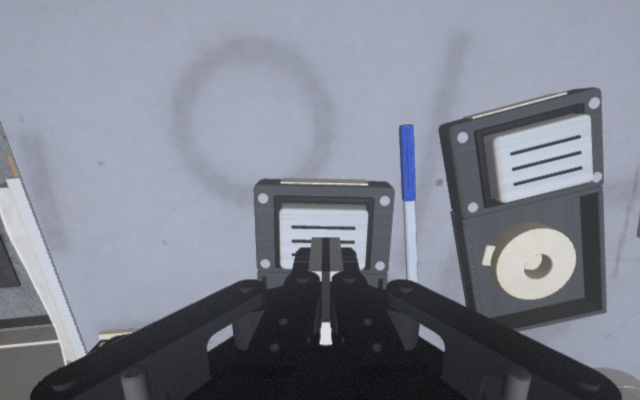

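View pics/s3.png

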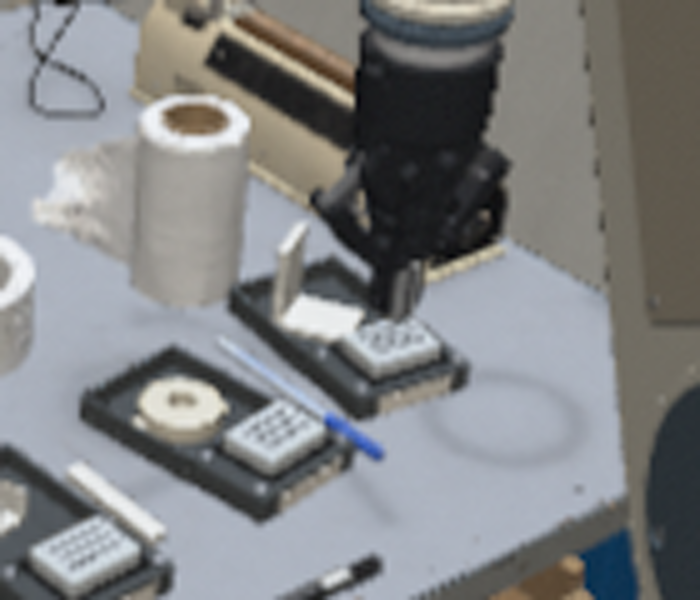

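The tips are centred on the key in xy (wrist pixel (325,240)) but still above it, and the bracket's leg is clear. I continue down with a force stop.

```bash
python3 - <<'E'
from loc import *
x,y,w=KEYS["bracket"]
for z in np.arange(.042,.0159,-.001):
    manip.servo_line([x,y,z],rate=.02)
    F=manip.get_contact_force();f=F[2];p=manip.get_position()
    print(f"{z:.3f} {p[2]:.4f} {f:.1f}",end=" | ")
    if f>15 or np.linalg.norm(F)>20: break
print("t",manip.get_time(),np.round(F,1),p)
c=manip.camera("wrist");cv2.imwrite("pics/w4.png",c["image"][:,:,::-1])
E
```

```text
0.042 0.0425 -0.4 | 0.041 0.0410 -0.3 | 0.040 0.0399 0.1 | 0.039 0.0389 -0.0 | 0.038 0.0379 0.5 | 0.037 0.0369 -0.1 | 0.036 0.0359 0.2 | 0.035 0.0349 -0.5 | 0.034 0.0339 0.3 | 0.033 0.0329 0.1 | 0.032 0.0319 0.2 | 0.031 0.0310 -0.2 | 0.030 0.0299 0.5 | 0.029 0.0290 0.1 | 0.028 0.0280 0.4 | 0.027 0.0269 0.6 | 0.026 0.0259 0.4 | 0.025 0.0249 0.1 | 0.024 0.0239 0.1 | 0.023 0.0229 1.0 | 0.022 0.0219 0.2 | 0.021 0.0217 10.3 | 0.020 0.0216 23.1 | t 16.2 [-5.7  1.9 23.1] [ 0.49581878 -0.16374538  0.02156915]
```

View pics/w4.png

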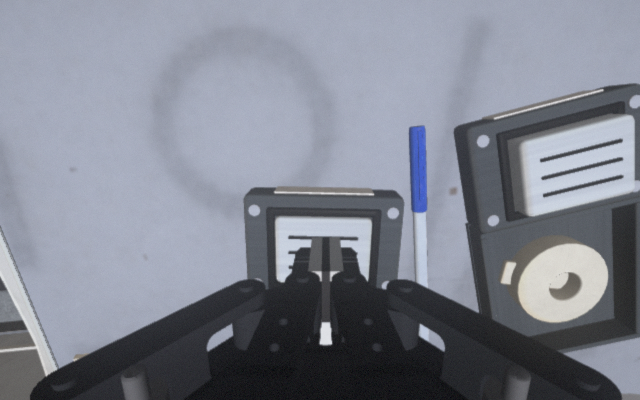

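Hard contact at TCP z = 0.0216. That doesn't fit a 27 mm key top with tips 22 mm ahead of the TCP, so I check from the scene camera before moving.

```bash
python3 - <<'E'
from loc import *
c=manip.camera("scene");s=c["image"][:,:,::-1].copy()
p=manip.get_position()
print(p,manip.get_contact_force(),manip.get_torque(),manip.get_joint_positions(),R.from_rotvec(manip.get_ee_rot()).as_matrix().round(3).tolist())
for z in(0,.027,.035,.05): print(z,proj(c,[p[0],p[1],z]), "crop",(proj(c,[p[0],p[1],z])-[370,100])*7)
cv2.imwrite("pics/s4.png",cv2.resize(s[100:185,370:480],None,fx=7,fy=7,interpolation=cv2.INTER_CUBIC))
E
```

```text
[ 0.49580364 -0.16373611  0.0215644 ] [-5.19747845  1.33752131 22.56293097] [0.315053   0.88720938 0.01321608] [-3.41743285e-01  6.04863020e-01  1.95502975e+00 -5.25798277e-05
  5.81287467e-01 -1.80086665e+00] [[0.0, 0.111, 0.994], [-0.0, 0.994, -0.111], [-1.0, -0.0, 0.0]]
0 [416.0674757  166.62081361] crop [322.4723299  466.34569529]
0.027 [417.15129101 159.03878432] crop [330.05903704 413.27149022]
0.035 [417.47780057 156.75462662] crop [332.34460398 397.28238635]
0.05 [418.09679357 152.42434726] crop [336.67755497 366.97043083]
```

View pics/s4.png

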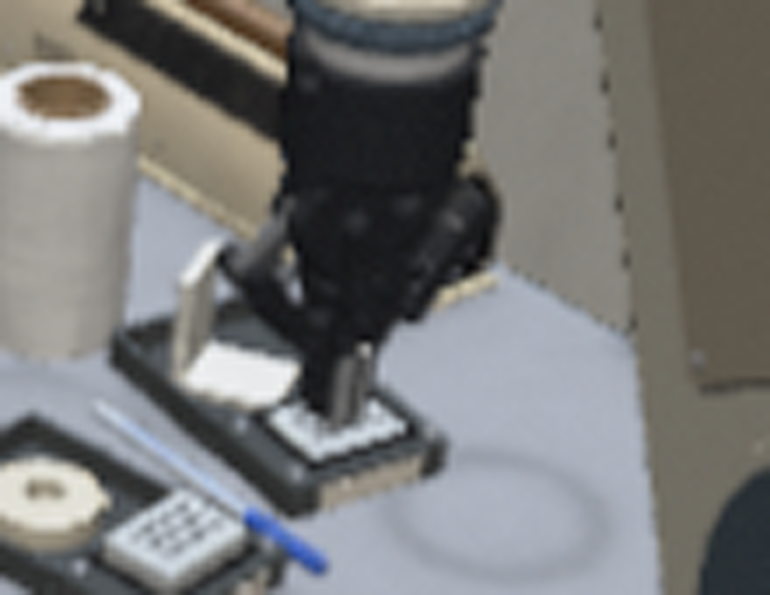

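The bracket key is now flush with its collar, and the tips sit on it at crop (345,415), matching z of about 27 mm. So the real tip offset differs from the stated one, and the hard stop comes at TCP z ≈ 0.0216. I lift, move over the drive key and confirm from there.

```bash
python3 - <<'E'
from loc import *
x,y,w=KEYS["bracket"]
manip.servo_line([x,y,.085],rate=.2)
over("drive",.085)
P=manip.get_position();Rm=R.from_rotvec(manip.get_ee_rot()).as_matrix()
c=manip.camera("wrist");im=c["image"][:,:,::-1].copy()
T=np.eye(4);T[:3,:3]=Rm;T[:3,3]=P;c["cam_to_world"]=T@c["mount"]
x,y,_=KEYS["drive"];u=proj(c,(x,y,.035));cv2.circle(im,tuple(u.round().astype(int).tolist()),3,(0,0,255),-1)
print(P,manip.get_time(),manip.get_contact_force(),u)
cv2.imwrite("pics/w5.png",im)
s=manip.camera("scene")["image"][:,:,::-1]
cv2.imwrite("pics/s5.png",cv2.resize(s[90:210,340:480],None,fx=5,fy=5,interpolation=cv2.INTER_CUBIC))
E
```

```text
[ 0.46431328 -0.04752983  0.08407488] 17.375 [-0.20234862 -0.65709851 -0.14161508] [324.72750133 219.5600921 ]
```

View pics/w5.png

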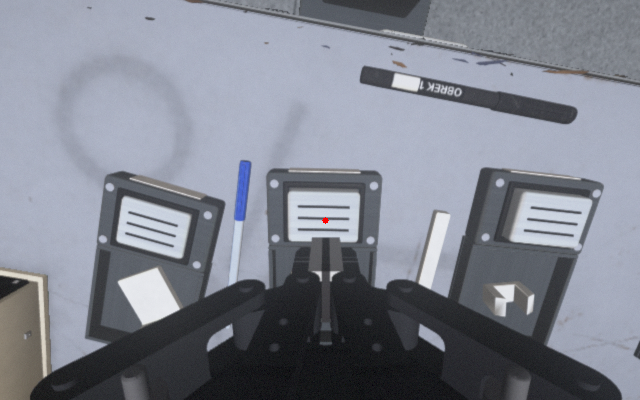

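View pics/s5.png

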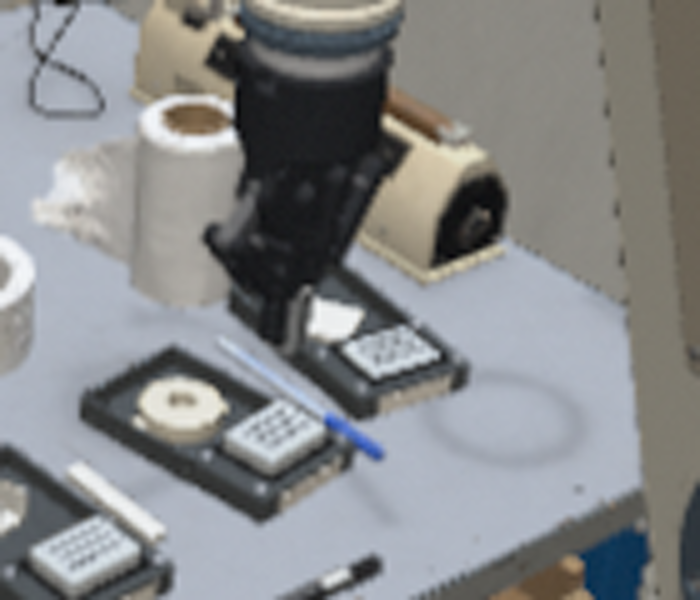

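The bracket key is clearly down: flush and smaller at wrist (155,226), while its neighbours stand proud. The mark (325,220) is on the drive key. I press drive with the learnt heights.

```bash
cat >> loc.py <<'E'
def press2(n):
    x,y,w=KEYS[n]
    manip.servo_line([x,y,.034],ori(w),rate=.15)
    manip.servo_line([x,y,.025],rate=.04)
    for z in np.arange(.024,.0169,-.001):
        manip.servo_line([x,y,z],rate=.02)
        F=manip.get_contact_force();p=manip.get_position()
        print(f"{z:.3f} {p[2]:.4f} {F[2]:.1f}",end=" | ")
        if F[2]>18: break
    manip.hold(.15)
    print(n,np.round(F,1),p,manip.get_time())
    manip.servo_line([x,y,.085],rate=.2)
E
python3 - <<'E'
from loc import *
press2("drive")
x,y,_=KEYS["drive"]
s=manip.camera("scene")["image"][:,:,::-1]
c=manip.camera("wrist")["image"][:,:,::-1]
cv2.imwrite("pics/w6.png",c)
cv2.imwrite("pics/s6.png",cv2.resize(s[90:210,320:460],None,fx=5,fy=5,interpolation=cv2.INTER_CUBIC))
E
```

```text
0.024 0.0241 2.1 | 0.023 0.0230 1.8 | 0.022 0.0219 0.9 | 0.021 0.0216 13.4 | 0.020 0.0215 28.3 | drive [-5.7  0.9 28.3] [ 0.46508272 -0.04818399  0.02147334] 19.6917
```

View pics/w6.png

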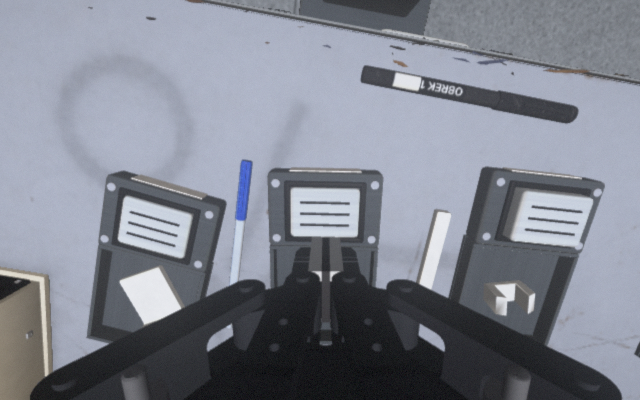

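View pics/s6.png

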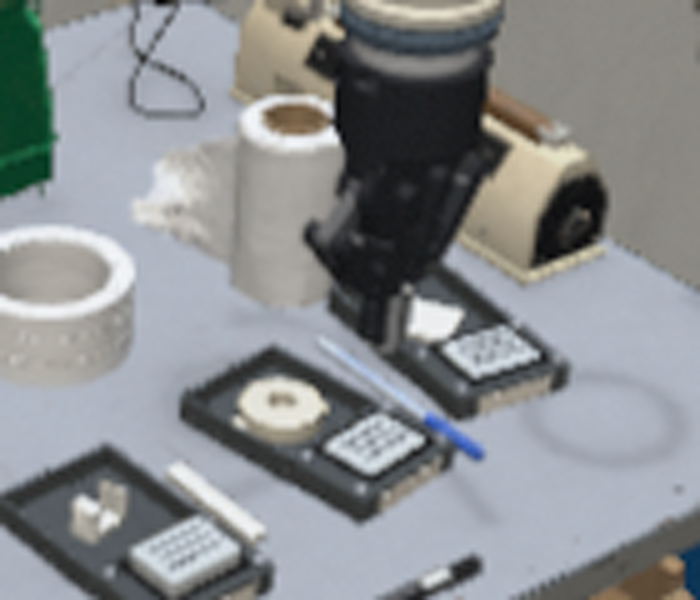

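The drive key is down at scene crop (375,440), level with the bracket key at (495,350), while the clip key at (185,552) still stands up. Now the cap.

```bash
python3 - <<'E'
from loc import *
over("cap",.085)
print(manip.get_position(),manip.get_time())
P=manip.get_position();Rm=R.from_rotvec(manip.get_ee_rot()).as_matrix()
c=manip.camera("wrist");im=c["image"][:,:,::-1].copy()
T=np.eye(4);T[:3,:3]=Rm;T[:3,3]=P;c["cam_to_world"]=T@c["mount"]
x,y,_=KEYS["cap"];u=proj(c,(x,y,.035));cv2.circle(im,tuple(u.round().astype(int).tolist()),3,(0,0,255),-1)
cv2.imwrite("pics/w7.png",im)
E
```

```text
[0.44035919 0.27475712 0.08459497] 21.5
```

View pics/w7.png

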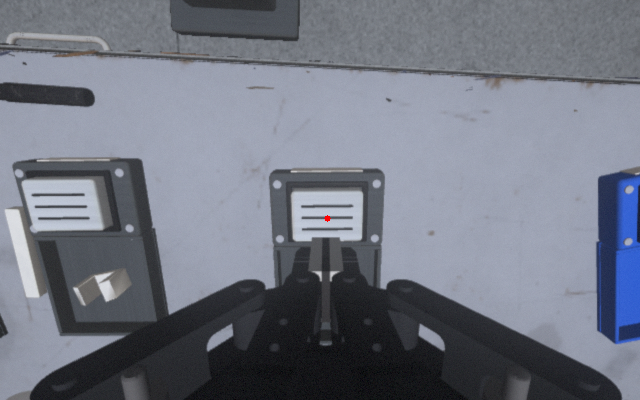

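The mark (327,218) is on the cap key's centre. The clip tray is at left (65,205) and the blue look-alike at right (620,210), so this is the right tray.

```bash
python3 - <<'E'
from loc import *
press2("cap")
x,y,_=KEYS["cap"]
manip.servo_line([x,y,.2],rate=.2)
print(manip.get_time(),manip.get_contact_force())
c=manip.camera("wrist")["image"][:,:,::-1]
s=manip.camera("scene")["image"][:,:,::-1]
t=manip.camera("top")["image"][:,:,::-1]
cv2.imwrite("pics/w8.png",c)
cv2.imwrite("pics/s8.png",cv2.resize(s[120:260,255:445],None,fx=4,fy=4,interpolation=cv2.INTER_CUBIC))
cv2.imwrite("pics/t8.png",cv2.resize(t[150:260,250:480],None,fx=3.4,fy=3.4,interpolation=cv2.INTER_CUBIC))
E
```

```text
0.024 0.0241 2.3 | 0.023 0.0230 2.7 | 0.022 0.0219 1.1 | 0.021 0.0216 12.8 | 0.020 0.0216 22.9 | cap [-5.2 -2.4 22.9] [0.44049473 0.27569752 0.02156103] 23.8167
25.0167 [-0.4014201   0.12022099  0.42068681]
```

View pics/w8.png

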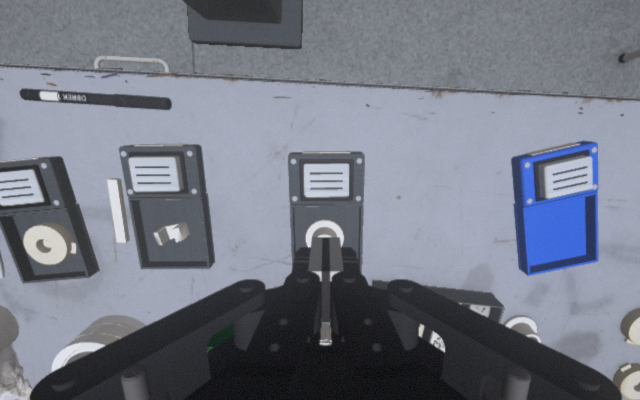

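View pics/s8.png

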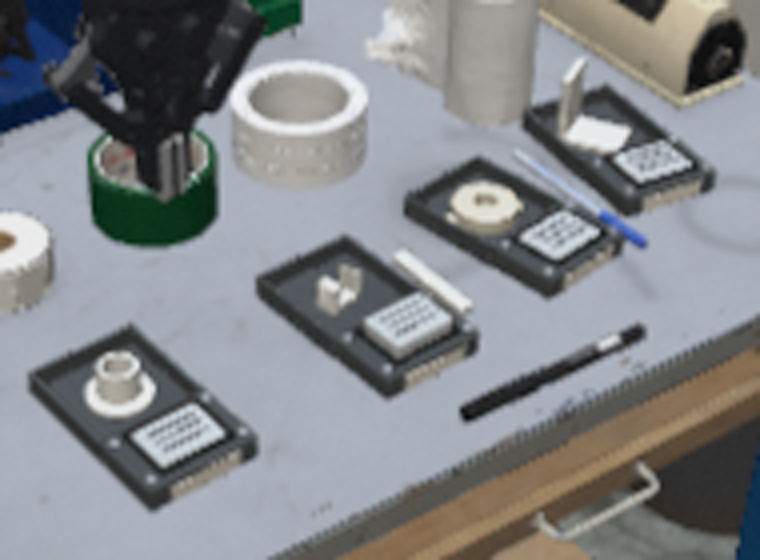

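View pics/t8.png

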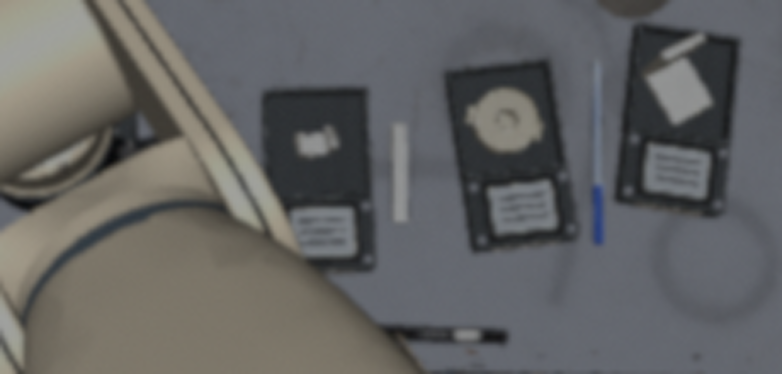

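In scene crop 8 the cap (180,435), drive (560,237) and bracket (652,160) keys are down and flush. The clip key (405,322) is up, and the parts, pen, strip and marker sit where they were. Handing in.

```bash
python3 -c "
from rig import manip
manip.sign_off();print(manip.get_time())"
```

```text
the job is handed in; nothing more can be done
the job is handed in; nothing more can be done
```

I pressed the bracket, chain drive and end cap keys in that order with the closed fingers, then raised the arm clear and handed the job in. Handing in gave no verdict. The last clock reading before that was 25.0 s, against the 43 s limit.

- **Keys pressed:** Each key ended on a hard stop at tool height 0.0215–0.0216 m with 23–28 N. The last scene picture shows all three flush with their collars.
- **Left alone:** The clip key is still up. The parts, pen, strip and marker show no visible shift, and I did not touch the blue look-alike tray. The contact force after lifting was about zero.
- **What disagreed:** My first try on the bracket key stopped at tool height 0.043 m without touching it. The fingertips were about 27 mm higher than the stated 22 mm offset predicts, so I used a force stop and camera checks instead. The roughly 3 N key resistance also hardly showed in the force reading, so "fully down" rests on the hard stops and the pictures. I had no reading of key travel.

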